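Press a bush out of a moulded housing with a drift

ROBOT

A 6-joint arm with a two-finger parallel gripper is mounted at the origin on the work surface. World frame = base frame: x ahead of the robot, y to its left, z up, the work surface at z = 0. Lengths are in m, angles in rad, forces in N, time in s.
With the tool pointing down it reaches from about 0.3 to 0.85 m from the base axis. Payload 5.4 kg.
Tool frame: the origin (TCP) lies between the finger pads; the fingertips stand 19 mm ahead of it and the grasp point (between the pads) is the TCP; z points along the fingers, y is the line along which they close (so a half turn about z gives the same grasp; the last joint's range is limited). The gripper opens to 85 mm and grips with 20 to 120 N. Pads are 22 mm wide; open, the fingers measure 114 mm over their backs; the gripper's body (76 mm by 85 mm) begins 54 mm behind the grasp point. The pads swing forward as they close: fully open they stand 13 mm farther back than shut.
Start: joints at [-1.312, 0.158, 1.597, -0, 1.386, -0.21], TCP at [0.26, -0.513, 0.25] pointing down, gripper open.
Joint ranges: [-2.91, 2.91], [-0.94, 2.29], [0.18, 2.7], [-1.29, 4.43], [0.17, 2.64], [-3, 3]. Speed limits (rad/s): [2.57, 2.57, 3.14, 3.14, 3.14, 3.14].

INTERFACE

Orientations are given as a rotation vector (axis times angle).
In Python, from workcell import arm, viewer, nets gives the robot as it stands. Calls block until the motion is done:
- arm.move_ptp(position, orientation): joint-space move of the TCP to a pose.
- arm.move_straight(position, attitude=None, rate=0.15, force_limit=None): straight line of the TCP; attitude=None keeps the orientation; rate is the mean speed in m/s. With force_limit (N) it stops when the force on the tool has changed by that much, and returns True; else False.
- arm.move_joints(angles): joint-space move.
- arm.gripper_to(opening, grasp_force=None): opening from 0.0 (shut) to 1.0 (fully open); grasp_force is the grip in N (None keeps the last); returns when the fingers have stopped.
- arm.sleep(seconds).
- arm.inverse_kinematics(position, orientation): joint angles nearest the present ones, or None.
- viewer.camera(name): name is "scene" or "top" or "wrist"; returns the picture (400x640x3 uint8, red, green, blue); there is no depth.
- viewer.camera_info(name): a dict with "mtx" (3x3 intrinsics, pixels), "xyz" and "rotation" of the camera in the world. Camera axes: x right, y up, looking along -z (the intrinsics and any distortion apply to the point x, -y, -z); pixel columns grow to the right and rows downward; lengths in m; the calibration is good to about 2 mm. A picture is of the moment at which its call begins: read the wrist's pose just before it. camera_info takes no time and is no camera call; for the wrist camera it gives the pose at the moment of the call.
A pose or a line that the arm cannot do raises arm.Unreachable and nothing moves.
- arm.sign_off(): hands the job in; it is judged then, once.
Trained networks look in the newest picture that a camera, given by its name, has taken for a name from the list of things; names that differ only in an ending like _2 or _b are one class to them, and where a whole thing is asked for, a point or a joint stands for the part that bears it (a point fixed in the world has none). Each returns a list of dicts, best first, with "score" (0 to 1); they miss things now and then, are a little off and sometimes report something else, mostly with a low value. They report only what shows in the picture. A call takes as long as a camera call. They do not tell look-alikes from the thing itself.
- nets.spot_in(thing, camera): "extent" ([left, top, right, bottom] in pixels, round what is visible of it).
- nets.tip_of(thing, camera): "position" ([column, row] in pixels: a listed point, or the origin of a listed thing).
Readings, each from a call of its own:
- arm.get_time(): time.
- arm.get_joint_positions(): joint angles.
- arm.get_qd(): joint speeds.
- arm.get_joint_torque(): joint torques, N m.
- arm.get_tcp_pos(): TCP position.
- arm.get_tcp_rot(): TCP orientation.
- arm.get_contact_force(): force on the tool from outside, world axes, zero at the start.
- arm.get_wrist_torque(): the same for the moment, N m.
- arm.get_width(): opening from 0.0 (shut) to 1.0 (fully open).
- arm.get_grasp_force(): force on a finger pad.
Only numpy, scipy, OpenCV 4.12 (cv2) and the standard library are available. Lean on these libraries where they do the work, as an engineer would, in place of code of your own. Each camera call takes 0.05 s, during which the arm holds its last target. There are 200 camera calls.

TASK

The black housing lying loosely in the nest still has a steel bush in it: take the flat-ended drift from the tool block, feel its nose into the knock-out hole in the housing's top and press the bush down and out until it drops into the tray below, without ever leaning hard on the plastic (about 35 N at most). Then draw the drift out, stand it back in a hole of the tool block and let go; leave the housing sitting in the nest, and the awl and the two spare housings where they are.

Things in the scene. Friction and masses are not known exactly. Their poses are not given: they have to be found in the camera images.
- nest: Fixed plywood and aluminium bridge, 120 mm (its x) by 132 mm (its y), 72 mm high; origin at the centre of its foot, z up. On top is a pocket (see pocket) in which a black plastic housing lies loose with its knock-out hole upwards (see top_level); a steel bush is held in the housing (see bush_level); the tray stands beneath.
- pocket (a point): Fixed point of the nest: middle of the pocket's floor, 62 mm above the nest's origin. Four fences 10 mm high round it have their inner faces at nest x = +-38 mm and y = +-31 mm (10 mm thick). The housing, 60 (x) by 50 (y) by 30 mm, 0.14 kg, has 8 mm of play each way in x, 6 mm in y; 1 to 2 N from the side slides it to a fence. The floor is two rails along x, 32 mm apart in y.
- top_level (a point): Fixed point of the nest, 92 mm above its origin over the pocket's middle: level of the housing's flat top. In the middle of that top is a vertical round hole, 12 mm in diameter, sharp-edged, through a web 8 mm thick. The housing itself is NOT measured: it starts up to 7 mm off this point in x, 5 mm in y, and turned up to 2 degrees.
- bush_level (a point): Fixed point of the nest, 84 mm above its origin: level of the flat top of the steel bush, 16 mm in diameter and 15 mm long, right under the web, in line with the hole. Two springy tongues hold it: 8 to 16 N starts it down, 3 to 9 N keeps it moving; it falls free when pushed down 18 to 22 mm. The way for the drift is clear to 35 mm below this point.
- tray: Grey plastic tray, 104 by 84 mm and 18 mm high, fixed on the nest's foot right under the pocket, where the bush drops; origin at the centre of its underside, 10 mm above the table.
- drift: Drift: white nylon rod standing upright in the tool block, 124 mm long, 0.05 kg. Its origin is the centre of its flat lower end, z up along the rod: a nose 10 mm in diameter from 0 to 62 mm, then a round handle 18 mm in diameter from 62 to 124 mm, to grip. In the block the lower end is 9 mm above the table.
- drift_tip (a point): Centre of the flat lower end of the drift's nose.
- block: Fixed wooden tool block, 60 mm (x) by 150 mm (y) by 45 mm high; origin at the centre of its underside. Three vertical holes 14 mm in diameter, 36 mm deep (their floors 9 mm above the origin), at x = 0 and y = -45, 0 and +45 mm. The drift stands in one of the end holes, an awl in the other; the middle one is empty.
- awl: Awl, not to be used: steel shank 10 mm in diameter with a pointed end, 50 mm long, and a mushroom-shaped wooden handle 32 mm across, 99 mm long in all; stands point down in the tool block; origin at its point, z up.
- spare_a: Spare black housing like the one in the nest, 60 by 50 by 30 mm, lying on the table beyond the nest and the block, to the left; origin at the centre of its underside.
- spare_b: Another spare black housing, the same, lying beyond the nest; origin at the centre of its underside.
Mind the look-alikes: they are no part of the job. There is more than one size of the drift; the job needs the smallest. Of the things like the nest, leave any that is purple; of the rest the larger one is meant.

How it is judged:
On the way, in this order (a step that is already met when the one before it is completed fails the run):
1. the drift's nose is in the knock-out hole, its tip at least 6 mm below the housing's top (x of drift_tip in the frame of nest between -0.012 and 0.012 m and y of drift_tip in the frame of nest between -0.012 and 0.012 m and z of drift_tip in the frame of nest below 0.086 m).
2. the bush has dropped into the tray (something rests in the tray) (contact force between tray and anything else above 0.1 N), for 0.2 s.
At the end, for the whole second after the job is handed in: The bush, and nothing else, lies in the tray; the drift stands released and still in one of the block's holes, its tip less than 20 mm above the block's underside and leaning less than 0.2 rad; the housing still rests in the nest; the awl and the spare housings are within 30 mm of where they were (x of drift_tip in the frame of block between -0.01 and 0.01 m and y of drift_tip in the frame of block between -0.06 and 0.06 m and z of drift_tip in the frame of block below 0.02 m and angle between drift's own z axis and vertical below 0.2 rad and linear speed of drift below 0.02 m/s and contact force between tray and anything else between 0.1 and 0.6 N and contact force between nest and anything else between 0.9 and 3 N and distance of each of awl, spare_a, spare_b from where it was at the start of the episode below 0.03 m); the robot touches nothing.
It fails at once if the housing and the nest are pressed on too hard (over 35 N on the nest) (contact force between nest and anything else above 35 N).
It fails at once if the awl or a spare housing is moved by over 30 mm (distance of any of awl, spare_a, spare_b from where it was at the start of the episode above 0.03 m).
It also fails if it takes over 64 s, if anything falls off the work surface, if the arm or the gripper's body presses on something with over 40 N, if the wrist force passes 120 N, or if a joint passes its speed limit or range.

## Working session

There is one attempt and no reset: what is moved stays moved. The work goes in short steps, each a Python script; the robot and the scene stay as the last script left them, time stands still between calls to the robot, and variables do not carry over. Pictures are saved under pics/ and viewed, at most 10 in all, crops included, and the job is handed in when it is done.

```bash
ls; mkdir -p pics
python3 - <<'E'
from workcell import arm, viewer, nets
import cv2, numpy as np
for c in ["scene","top"]:
    im=viewer.camera(c); cv2.imwrite(f"pics/{c}0.png",im[:,:,::-1])
    i=viewer.camera_info(c); print(c,{k:(np.round(v,4).tolist() if not isinstance(v,str) else v) for k,v in i.items()})
    for t in ["nest","drift","block","awl","spare_a","tray"]:
        print(t,[(np.round(d["extent"]).tolist(),round(d["score"],2)) for d in nets.spot_in(t,c)])
    for t in ["nest","pocket","top_level","drift","drift_tip","block","awl","spare_a"]:
        print(t,[(np.round(d["position"],1).tolist(),round(d["score"],2)) for d in nets.tip_of(t,c)])
E
```

```text
pics
scene {'mtx': [[398.5485, 0.0, 317.7575], [0.0, 398.5485, 198.1556], [0.0, 0.0, 1.0]], 'xyz': [1.1795, 0.159, 0.561], 'rotation': [0.6524, 0.7977, 1.6677]}
nest [([242.0, 145.0, 289.0, 177.0], 0.94), ([312.0, 136.0, 368.0, 189.0], 0.6), ([399.0, 192.0, 416.0, 222.0], 0.38)]
drift [([357.0, 179.0, 368.0, 218.0], 0.91), ([307.0, 181.0, 319.0, 249.0], 0.89), ([366.0, 142.0, 383.0, 207.0], 0.87), ([232.0, 275.0, 274.0, 321.0], 0.42)]
block [([343.0, 207.0, 422.0, 247.0], 0.69)]
awl [([399.0, 193.0, 417.0, 222.0], 0.6)]
spare_a [([335.0, 254.0, 369.0, 293.0], 0.89), ([231.0, 276.0, 271.0, 323.0], 0.89), ([227.0, 202.0, 262.0, 227.0], 0.39)]
tray [([224.0, 203.0, 263.0, 226.0], 0.67)]
nest [([250.4, 212.0], 0.66), ([345.9, 175.5], 0.62), ([264.7, 167.2], 0.58)]
pocket [([351.1, 153.2], 0.9), ([268.3, 157.2], 0.87), ([250.8, 188.2], 0.77)]
top_level [([348.5, 138.3], 0.95), ([248.7, 177.4], 0.73), ([263.0, 149.0], 0.56)]
drift [([370.3, 205.6], 0.92), ([311.3, 250.3], 0.63)]
drift_tip [([310.0, 246.2], 0.94), ([370.1, 208.4], 0.57)]
block [([380.1, 234.3], 0.63)]
awl [([402.4, 231.5], 
[... 580 characters left out ...]
.0, 309.0, 228.0], 0.79)]
awl [([234.0, 199.0, 252.0, 214.0], 0.54)]
spare_a [([351.0, 87.0, 379.0, 121.0], 0.88), ([275.0, 125.0, 310.0, 160.0], 0.61)]
tray [([282.0, 190.0, 296.0, 206.0], 0.7), ([388.0, 192.0, 422.0, 243.0], 0.64)]
nest [([405.8, 215.6], 0.87), ([419.9, 292.1], 0.7), ([316.8, 310.9], 0.62)]
pocket [([321.4, 315.2], 0.93), ([425.2, 294.0], 0.81)]
top_level [([319.7, 319.0], 0.95), ([428.9, 295.3], 0.93), ([418.4, 206.5], 0.8)]
drift [([285.7, 252.8], 0.73), ([291.7, 201.9], 0.7), ([332.4, 172.6], 0.7)]
drift_tip [([333.7, 172.9], 0.66), ([289.0, 200.9], 0.57)]
block [([272.2, 208.3], 0.95)]
awl [([248.8, 212.4], 0.8)]
spare_a [([361.2, 104.7], 0.83), ([294.4, 144.1], 0.57)]
```

View pics/scene0.png

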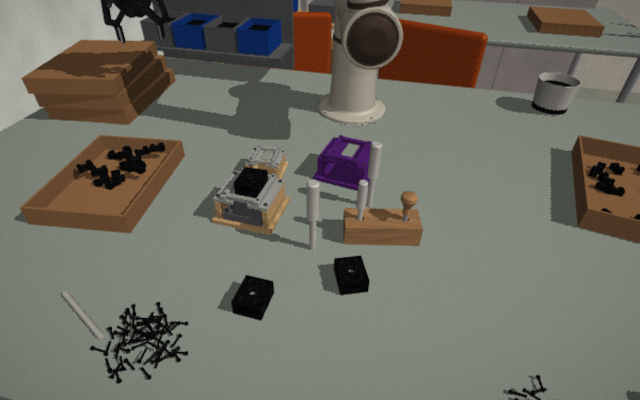

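View pics/top0.png

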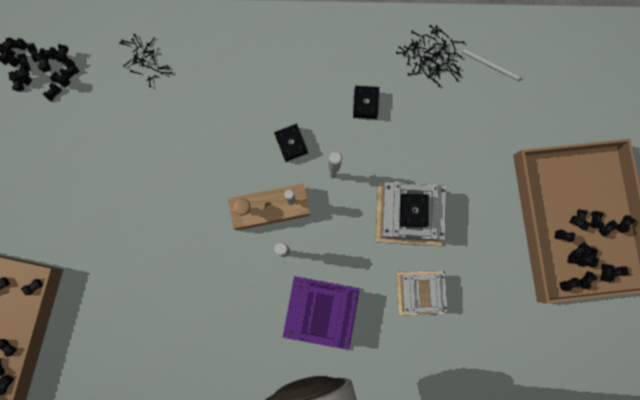

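Candidates in the top view:
- **Drifts:** standing in the block at (290,197), which is the smallest. Taller ones stand free at (335,160) and (281,250), and a loose rod lies at (490,65).
- **Nests:** large grey/wood at (413,213), purple at (321,313), small grey at (422,293).

I choose the drift in the block and the large grey nest, and will check both close up with the wrist camera.

```bash
cat > h.py <<'E'
from workcell import arm, viewer, nets
import cv2, numpy as np
from scipy.spatial.transform import Rotation as R
def rv(yaw): return (R.from_euler('z',yaw)*R.from_rotvec([np.pi,0,0])).as_rotvec()
def w(info,px,z):
    M=R.from_rotvec(info["rotation"]).as_matrix() if np.shape(info["rotation"])==(3,) else np.array(info["rotation"])
    d=np.linalg.inv(info["mtx"])@[px[0],px[1],1]; d=M@(d*[1,-1,-1]); c=np.array(info["xyz"])
    return c+d*(z-c[2])/d[2]
def pr(info,p):
    M=R.from_rotvec(info["rotation"]).as_matrix(); q=M.T@(np.array(p)-info["xyz"]); q=q*[1,-1,-1]
    u=np.array(info["mtx"])@q; return u[:2]/u[2]
def shot(cam,name):
    i=viewer.camera_info(cam); im=viewer.camera(cam); cv2.imwrite(f"pics/{name}.png",im[:,:,::-1]); return i,im
E
python3 - <<'E'
from h import *
np.set_printoptions(precision=4,suppress=True)
i=viewer.camera_info("top")
for n,p,z in [("drifttop",(289.5,195),.133),("awltop",(242,206),.108),("block",(269,208),.045),("hole",(415,211),.092),("bigdriftA",(335,158),.15),("bigB",(281,249),.15),("spA",(291,142),.03),("spB",(366,101),.03)]: print(n,w(i,p,z))
d=w(i,(289.5,195),.133); h=w(i,(415,211),.092)
print(arm.get_tcp_rot(), arm.get_time())
wi=viewer.camera_info("wrist"); print(wi["mtx"],wi["xyz"]-arm.get_tcp_pos(),(R.from_rotvec(arm.get_tcp_rot()).inv()*R.from_rotvec(wi["rotation"])).as_rotvec())
for y in (0,np.pi/2,-np.pi/2,np.pi):
    print(y,[arm.inverse_kinematics([p[0],p[1],.3],rv(y)) for p in (d,h)])
E
```

```text
drifttop [0.5738 0.1078 0.133 ]
awltop [0.5564 0.1946 0.108 ]
block [0.5618 0.1515 0.045 ]
hole [ 0.5539 -0.1219  0.092 ]
bigdriftA [0.638  0.0286 0.15  ]
bigB [0.4776 0.1194 0.15  ]
spA [0.6975 0.1127 0.03  ]
spB [ 0.7852 -0.0373  0.03  ]
[ 3.0557  0.7296 -0.0001] 1.5
[[342.3773   0.     315.4577]
 [  0.     342.3773 197.623 ]
 [  0.       0.       1.    ]] [0.0586 0.0284 0.1244] [2.0835 2.0816 0.2753]
0 [array([-0.0211,  0.1523,  1.5059, -0.    ,  1.4834,  1.5497]), array([-0.4296,  0.1087,  1.5538, -0.    ,  1.4791,  1.1412])]
1.5707963267948966 [array([-0.0211,  0.1523,  1.5059, -0.    ,  1.4834, -0.0211]), array([-0.4296,  0.1087,  1.5538,  0.    ,  1.4791, -0.4296])]
-1.5707963267948966 [None, array([-0.4296,  0.1087,  1.5538, -0.    ,  1.4791,  2.712 ])]
3.141592653589793 [array([-0.0211,  0.1523,  1.5059,  0.    ,  1.4834, -1.5919]), array([-0.4296,  0.1087,  1.5538,  0.    ,  1.4791, -2.0004])]
```

Run:
```python
from h import *
np.set_printoptions(precision=4,suppress=True)
arm.gripper_to(0.5,40)
for n,p,z in (("wn",(.554,-.122),.28),("wd",(.574,.108),.28)):
    arm.move_ptp([*p,z],rv(np.pi/2)); i,im=shot("wrist",n)
    print(n,i["xyz"],i["rotation"],arm.get_tcp_pos(),arm.get_time())
    for t in ["top_level","pocket","drift","block","awl"]:
        print(t,[(np.round(d["position"],1).tolist(),round(d["score"],2)) for d in nets.tip_of(t,"wrist")])
    print([(np.round(d["extent"]).tolist(),round(d["score"],2)) for d in nets.spot_in("drift","wrist")])
a=cv2.imread("pics/wn.png");b=cv2.imread("pics/wd.png")
cv2.imwrite("pics/both.png",cv2.resize(np.vstack([a[:300],b[:300]]),(640,600)))
```

```text
wn [ 0.5542 -0.0588  0.4042] [-0.2604  0.001  -0.0008] [ 0.5538 -0.1231  0.2799] 3.825
top_level [([169.0, 199.5], 0.69)]
pocket []
drift [([393.3, 22.7], 0.87)]
block []
awl []
[([390.0, 0.0, 434.0, 31.0], 0.69)]
wd [0.5745 0.1712 0.4043] [-0.2609  0.0006  0.0001] [0.5742 0.1065 0.28  ] 5.0917
top_level [([172.4, 381.5], 0.96), ([97.3, 239.9], 0.67)]
pocket [([114.3, 230.1], 0.96), ([180.3, 367.9], 0.76)]
drift [([317.4, 160.8], 0.7), ([300.2, 80.4], 0.64), ([364.5, 222.6], 0.6), ([232.7, 150.4], 0.59)]
block [([307.4, 125.3], 0.68)]
awl [([303.5, 81.5], 0.65), ([318.0, 162.8], 0.62)]
[([169.0, 149.0, 240.0, 196.0], 0.79), ([307.0, 161.0, 329.0, 201.0], 0.73), ([362.0, 220.0, 376.0, 237.0], 0.57)]
```

View pics/both.png

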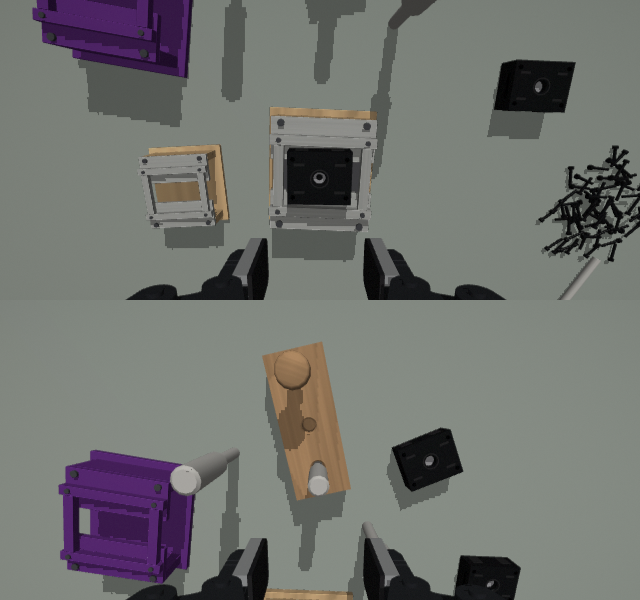

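Run:
```python
from h import *
np.set_printoptions(precision=4,suppress=True)
I={"mtx":viewer.camera_info("wrist")["mtx"]}
wn=dict(I,xyz=[0.5542,-0.0588,0.4042],rotation=[-0.2604,.001,-.0008]); wd=dict(I,xyz=[.5745,.1712,.4043],rotation=[-.2609,.0006,.0001])
print("hole",w(wn,(319.3,178.5),.092),"drift",w(wd,(318.5,184.5),.133),"midhole",w(wd,(309.3,124.5),.045),"awl",w(wd,(292.5,69.5),.105))
a=cv2.imread("pics/wn.png")[100:240,255:385]; b=cv2.imread("pics/wd.png")[35:210,250:380]
cv2.imwrite("pics/crop.png",np.hstack([cv2.resize(a,None,fx=3,fy=3)[:420],cv2.resize(b,None,fx=2.4,fy=2.4)[:420]]))
```

```text
hole [ 0.5574 -0.1236  0.092 ] drift [0.5768 0.1098 0.133 ] midhole [0.568 0.153 0.045] awl [0.5554 0.2004 0.105 ]
```

View pics/crop.png

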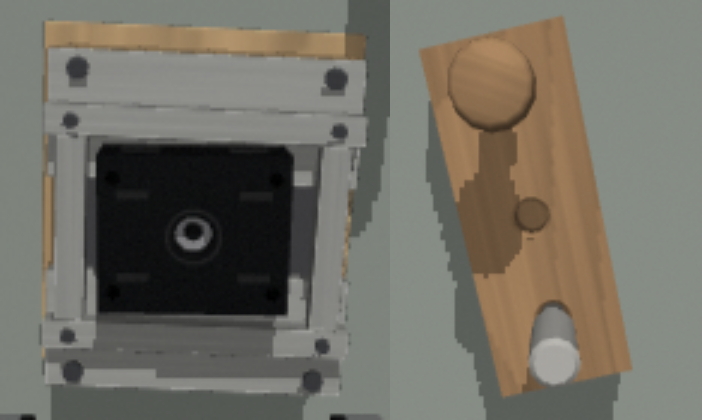

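Close up, the large grey nest holds the black housing, with its hole at wrist pixel (319,179). The slim drift stands in the block's end hole, its top at (318,185), and the awl is in the other end. The choice holds, so I grasp.

Run:
```python
from h import *
np.set_printoptions(precision=4,suppress=True)
o=rv(np.pi/2)
print(arm.move_straight([.5767,.109,.16],rate=.2))
print(arm.move_straight([.5767,.109,.105],rate=.1,force_limit=8))
f0=arm.get_contact_force()
arm.gripper_to(0.0,80); print(arm.get_width(),arm.get_grasp_force(),arm.get_tcp_pos(),arm.get_contact_force()-f0)
arm.move_straight([.5767,.109,.24],rate=.15)
print(arm.get_width(),arm.get_contact_force()-f0)
hx,hy=.5574,-.1236
arm.move_ptp([hx,hy,.24],o); i,im=shot("wrist","g1"); print(arm.get_tcp_pos(),i["xyz"],i["rotation"])
print("pred tip",pr(i,[hx,hy,.144]),"pred hole",pr(i,[hx,hy,.092]))
j,s=shot("scene","g1s"); print("scene pred tip",pr(j,[hx,hy,.144]),pr(j,[hx,hy,.092]),arm.get_time())
a=im[100:400,200:440,::-1]; b=s[100:250,180:300,::-1]
cv2.imwrite("pics/g1c.png",np.hstack([cv2.resize(a,None,fx=1.67,fy=1.67)[:500],cv2.resize(b,None,fx=3.3,fy=3.3)[:490] if 0 else cv2.resize(b,(396,cv2.resize(a,None,fx=1.67,fy=1.67)[:500].shape[0]))]))
```

```text
False
False
0.19123849226326717 77.83272609114647 [0.5774 0.109  0.1062] [-0.8503  0.5276  4.6366]
0.19272917989402522 [ 0.0128 -0.2612 -0.6062]
[ 0.5576 -0.1221  0.2397] [ 0.5578 -0.0585  0.364 ] [-0.2591  0.001   0.0014]
pred tip [315.1467 207.3774] pred hole [315.2752 189.3131]
scene pred tip [246.5665 153.1264] [249.0147 174.8684] 9.2667
```

View pics/g1c.png

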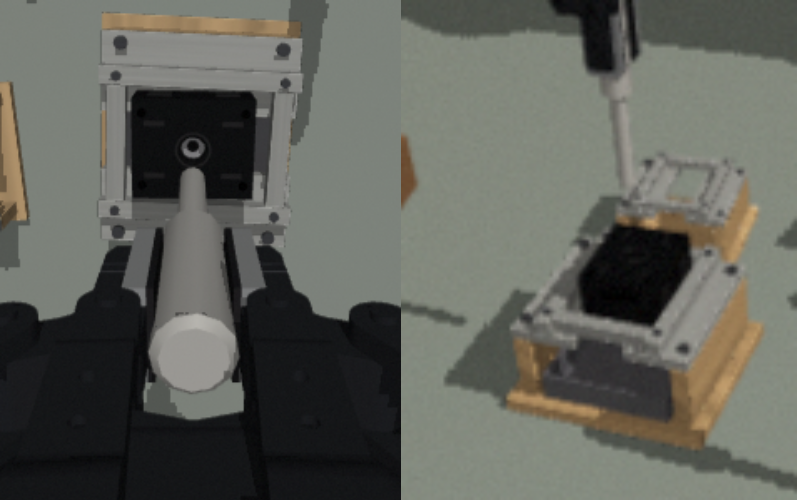

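The drift is held straight, and the hole at (315.6,189.2) agrees with its predicted pixel. I lower it to about 6 mm above the top and compare tip and hole.

Run:
```python
from h import *
np.set_printoptions(precision=4,suppress=True)
hx,hy=.5574,-.1236
arm.move_straight([hx,hy,.196],rate=.1,force_limit=5); i,im=shot("wrist","g2"); print(arm.get_tcp_pos(),arm.get_contact_force())
print("pred tip far rim",pr(i,[hx,hy+.005,.1]),"L/R",pr(i,[hx-.005,hy,.1]),pr(i,[hx+.005,hy,.1]),"hole",pr(i,[hx,hy,.092]),"hole far",pr(i,[hx,hy+.006,.092]))
a=im[150:250,260:370,::-1]; cv2.imwrite("pics/g2c.png",cv2.resize(a,None,fx=6,fy=6,interpolation=cv2.INTER_NEAREST))
```

```text
[ 0.5579 -0.1237  0.1967] [-0.4962 -0.8769 -0.3693]
pred tip far rim [314.8495 198.5002] L/R [307.391 205.691] [322.3003 205.7072] hole [314.8714 202.4678] hole far [314.8762 194.0818]
```

View pics/g2c.png

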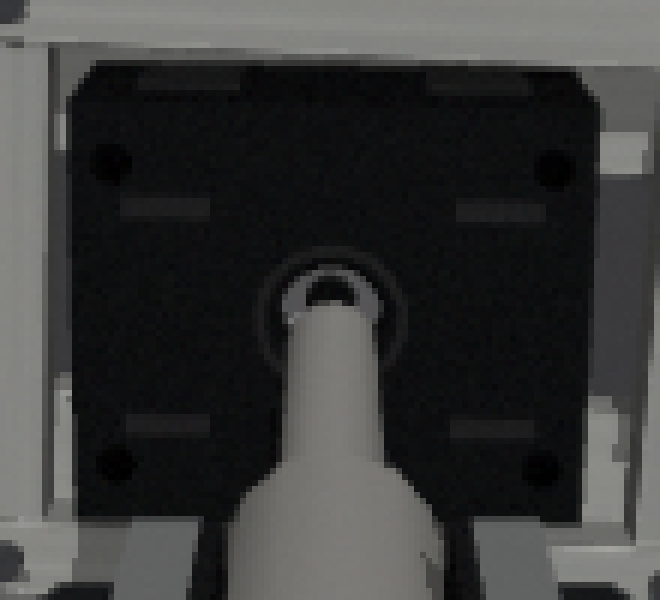

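The tip (col 315.5, far rim row 200.5) lines up with the hole (centre 315.3,203) in x and sits about 0.8 mm short in y. I correct that and feel in, with a spiral search as the fallback.

Run:
```python
from h import *
np.set_printoptions(precision=4,suppress=True)
hx,hy=.5573,-.1228
offs=[(0,0)]+[(r*np.cos(t),r*np.sin(t)) for r,n in ((.0012,6),(.0024,10)) for t in np.arange(n)*2*np.pi/n+np.pi/2]
for k,(dx,dy) in enumerate(offs):
    x,y=hx+dx,hy+dy
    arm.move_straight([x,y,.192],rate=.05)
    hit=arm.move_straight([x,y,.1835],rate=.015,force_limit=4)
    z=np.mean([arm.get_tcp_pos()[2] for _ in range(5)])
    print(k,round(dx,4),round(dy,4),hit,round(z,4),arm.get_contact_force(),round(arm.get_time(),2))
    if not hit: break
    if arm.get_time()>40: break
```

```text
0 0 0 False 0.1835 [-0.3259 -0.4822 -1.0889] 10.88
```

Run:
```python
from h import *
np.set_printoptions(precision=3,suppress=True)
hx,hy=.5573,-.1228
for z in np.r_[.180,.176:.1535:-.004]:
    hit=arm.move_straight([hx,hy,z],rate=.015,force_limit=21)
    print(round(z,4),hit,arm.get_tcp_pos()[2],arm.get_contact_force(),arm.get_width(),round(arm.get_time(),2))
    if hit: break
for t in ["tray"]: viewer.camera("scene"); print(nets.spot_in(t,"scene")[:2])
```

```text
0.18 False 0.17997367179719975 [-0.257  0.02  -0.821] 0.18453890748642132 11.26
0.176 False 0.1776546909346177 [-1.336 -0.45   8.485] 0.18952284666467722 11.68
0.172 False 0.17210196710681522 [-0.41  -0.232  1.886] 0.1929424701486034 12.09
0.168 False 0.1681491422366525 [-0.719 -0.882  3.476] 0.1927983159435524 12.51
0.164 False 0.16421895018556 [-0.141 -0.266  3.116] 0.19331411849780336 12.93
0.16 False 0.15894034019162034 [ 0.114  0.382 -0.021] 0.1932258568982254 13.34
0.156 False 0.1557367303128231 [-0.204  0.472 -0.82 ] 0.19424523297936555 13.76
[{'extent': [243.3, 159.9, 255.0, 178.4], 'score': 0.37}, {'extent': [232.6, 274.0, 272.9, 321.9], 'score': 0.37}]
```

The bush let go at about 19 mm, where the force fell to zero. I draw the drift out and check.

Run:
```python
from h import *
np.set_printoptions(precision=3,suppress=True)
hx,hy=.5573,-.1228
print(arm.move_straight([hx,hy,.151],rate=.03,force_limit=15), arm.get_contact_force())
print(arm.move_straight([hx,hy,.192],rate=.05),arm.get_contact_force())
arm.move_straight([hx,hy,.25],rate=.1)
j,s=shot("scene","g3s")
m=[.568,.153]
o=rv(np.pi/2)
arm.move_ptp([.568,.153,.22],o); i,im=shot("wrist","g3"); print(arm.get_time())
# predict mid hole and tip
print("hole",pr(i,[*m,.045]),"tip",pr(i,[*m,.124]))
a=cv2.resize(s[130:240,200:310,::-1],(500,500)); b=im[130:260,260:380,::-1]
cv2.imwrite("pics/g3c.png",np.hstack([a[:,:400],cv2.resize(b,(400,500) if 0 else (462,500))])[:, :800])
```

```text
False [-0.774 -0.028  0.142]
False [-0.465  0.829 -0.21 ]
17.05
hole [314.876 179.52 ] tip [314.626 203.917]
```

View pics/g3c.png

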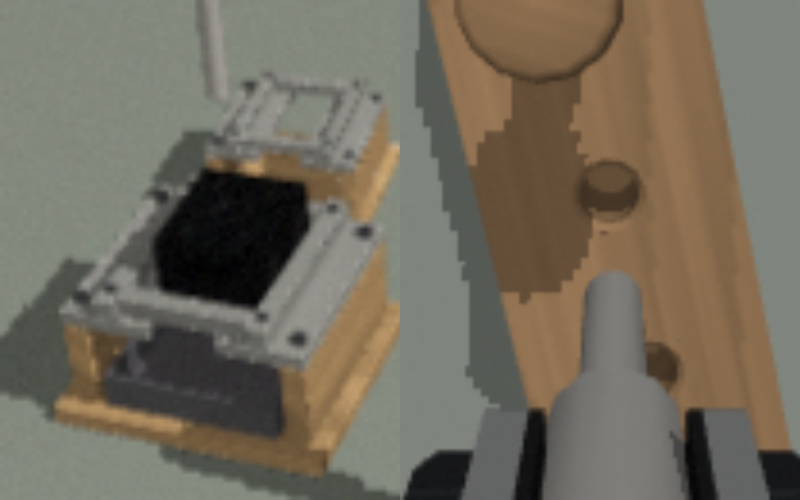

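The middle hole at (314.5,179.4) matches its prediction. I return the drift to its original end hole, where the gripper repeats the pose it grasped at, then look again at the nest.

Run:
```python
from h import *
np.set_printoptions(precision=3,suppress=True)
x,y=.5767,.109
arm.move_straight([x,y,.20],rate=.15)
arm.move_straight([x,y,.146],rate=.08,force_limit=5)
hit=arm.move_straight([x,y,.1055],rate=.04,force_limit=6)
print(hit,arm.get_tcp_pos(),arm.get_contact_force())
if not hit or arm.get_tcp_pos()[2]<.112:
    arm.gripper_to(0.5); arm.sleep(.2)
    arm.move_straight([x,y,.16],rate=.1); arm.move_straight([x,y,.28],rate=.2)
    i,b=shot("wrist","g4d")
    arm.move_ptp([.5574,-.18,.28],rv(np.pi/2)); i,a=shot("wrist","g4n")
    print(arm.get_time(),pr(i,[.5574,-.1236,.092]))
    u,v=pr(i,[.5574,-.1236,.092]).astype(int)
    cv2.imwrite("pics/g4c.png",np.hstack([cv2.resize(b[40:240,230:400,::-1],(425,500)),cv2.resize(a[max(v-60,0):max(v-60,0)+130,u-50:u+50,::-1],(375,490 if 0 else 500))]))
```

```text
True [0.576 0.109 0.106] [-0.392 -0.137  4.104]
22.5333 [315.251 117.033]
```

View pics/g4c.png

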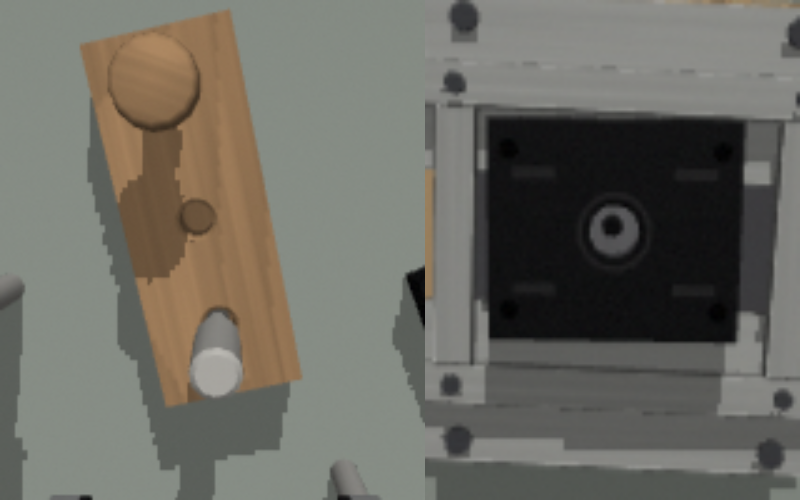

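The drift stands in its hole again. A disc still shows in the knock-out hole, so I repeat the first viewing pose. Parallax will tell whether it is the bush lying deep in the tray.

Run:
```python
from h import *
arm.move_ptp([.554,-.122,.28],rv(np.pi/2)); i,a=shot("wrist","g5"); j,s=shot("scene","g5s")
w0=cv2.imread("pics/wn.png"); s0=cv2.imread("pics/scene0.png")
f=lambda m,r:cv2.resize(m[r[0]:r[1],r[2]:r[3]],(390,290),interpolation=cv2.INTER_CUBIC)
r=(160,198,295,345); q=(185,227,215,272)
cv2.imwrite("pics/g5c.png",np.vstack([np.hstack([f(w0,r),f(a[:,:,::-1],r)]),np.hstack([f(s0,q),f(s[:,:,::-1],q)])]))
print(arm.get_time())
```

```text
22.975
```

View pics/g5c.png

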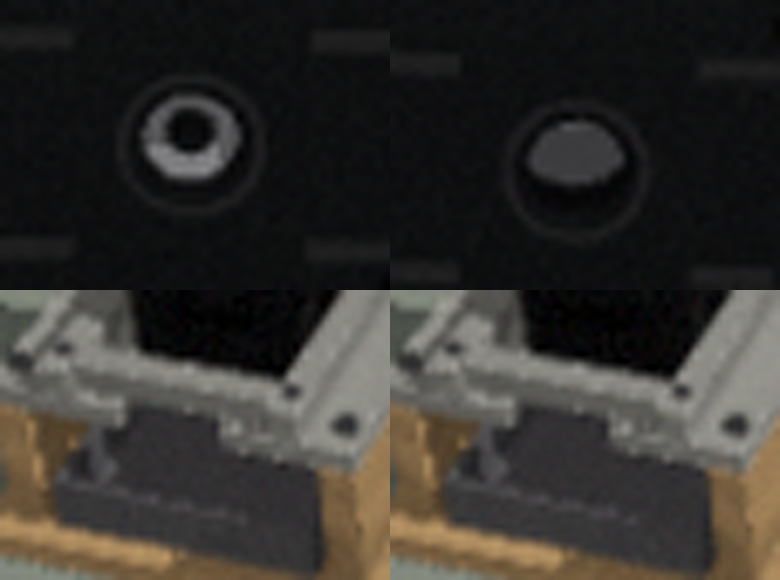

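The steel ring that first showed in the hole (top left) is gone, and from the same pose the grey tray floor now shows through (top right). So the bush stands in the tray, the housing sits in the nest and the drift is back in the block.

```bash
python3 -c "
from workcell import arm
print(arm.sign_off())"
```

```text
the job is handed in; nothing more can be done
None
```

I pressed the bush out into the tray, stood the drift back in its end hole of the block and released it, left the housing in the nest, and handed in the job at about 23 s; the verdict was not shown.

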